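# Walk the display plinth home into its bay

## Task

Walk the heavy display plinth into the docking bay by pushing its two near corner blocks in turn, a little at a time, until both far corners sit right up against the stop, then turn the keeper fully shut across its right corner block. Push gently with the fingers (keep well under 50 N, also when you meet the plinth and the stop), do not press on the clear window between the blocks, do not let the plinth swing more than about 14 degrees askew of the bay, and keep the little bookcase standing on it. Leave everything else on the bench as it is.

Things in the scene. Friction and masses are not known exactly. Their poses are not given: they have to be found in the camera images.
- bay: Fixed aluminium docking bay on the bench, open towards the robot, no floor. Origin on the bench at the middle of the stop face; x = the way in (away from the robot), y left, z up. Stop bar: rigid face x = 0, 278 mm wide, 36 mm high. Side rails 18 mm wide, 22 mm high, centred on y = +130 and -130 mm, from the stop to x = -141 mm (242 mm between them).
- stop (a point): Middle of the bay's stop face, 22.5 mm above the bench; axes as the bay's.
- plinth: Heavy wooden plinth, 120 (x) x 220 (y) x 45 mm high, 1.2 to 1.7 kg, loose on the bench before the bay. Origin under its centre; x points into the bay, near face at x = -60 mm: two solid corner blocks, |y| = 65 to 110 mm, with a clear window between, set back 9 mm. Sliding one corner takes about 6 to 18 N; it then pivots about a point near its other end.
- window: The thin clear window in the plinth's near face, fragile: 130 mm wide, 34 mm high, 3 mm thick; origin at its centre.
- near_left (a point): On the near face of the plinth's left corner block, 90 mm left of the plinth's centre line, mid height: a good place to push.
- near_right (a point): The same on the right corner block, 90 mm right of the centre line.
- far_left (a point): Far left upright edge of the plinth (x = 60, y = 110 mm), mid height; meets the stop when home.
- far_right (a point): Far right upright edge of the plinth (x = 60, y = -110 mm), mid height; meets the stop when home.
- bookcase: Loose miniature wooden bookcase, 28 x 42 mm, 50 mm tall, 40 g, standing on top of the plinth, somewhat beyond its middle; origin under its centre.
- keeper (a joint): Flat steel turn-keeper on the near end of the right rail, upright pivot at bay x = -131, y = -130 mm. 0 = open, bar pointing diagonally out (bay -x, -y); it turns clockwise seen from above to 2.36 = shut (its own limit), bar along bay +y, 3 mm in front of the right corner block of a plinth that is home. Needs about 1 N at the knob and stays where it is left.
- keeper_knob (a point): Top centre of the keeper's upright round knob, 14 mm diameter, from 33 to 69 mm above the bench, 50 mm from the pivot. The bar under it is 16 mm wide, lies 23 to 33 mm above the bench and reaches 65 mm from the pivot.
- chair: Bystander: miniature light-wood chair, 30 x 30 mm, 62 mm tall; origin under its centre.
- glue: Bystander: white glue bottle, 40 mm diameter, 110 mm tall; origin under its centre.
- sander: Bystander: cork sanding block, 90 x 50 x 28 mm; origin under its centre.
- varnish: Bystander: amber glass jar, 56 mm diameter, 60 mm tall; origin under its centre.
- driver: Bystander: screwdriver lying down, 160 mm long; origin under its middle.
- side_table: Bystander: miniature round pedestal table, 52 mm diameter, 36 mm tall; origin under its centre.
- offcut: Bystander: plywood offcut, 50 x 120 x 18 mm; origin under its centre.
There are look-alikes about, which are no part of the job. Leave any turquoise or yellow look-alike of the bookcase alone.

How it is judged:
By the outcome, as a careful person would: the job done as asked, in the order asked, and still so for the second after the job is handed in, with the robot touching nothing.
It also fails if it takes over 66 s, if anything falls off the work surface, if the arm or the gripper's body presses on something with over 40 N, if the wrist force passes 120 N, or if a joint passes its speed limit or range.

## Robot

A 6-joint arm with a two-finger parallel gripper is mounted at the origin on the work surface. World frame = base frame: x ahead of the robot, y to its left, z up, the work surface at z = 0. Lengths are in m, angles in degrees, forces in N, time in s.
With the tool pointing down it reaches from about 0.3 to 0.75 m from the base axis. Payload 8.5 kg.
Tool frame: the origin (TCP) lies on the centre line of the jaws, within the pads' length; the fingertips stand 22 mm ahead of it and the grasp point (between the pads) lies 3 mm ahead of it (env.tip_reach is the distance from the TCP to the fingertips, in m); y points along the fingers, z is the direction in which the jaws open and shut, and the axes are right-handed (so a half turn about y gives the same grasp; the last joint's range is limited). The gripper opens to 85 mm and grips with 20 to 120 N. Pads are 22 mm wide; open, the fingers measure 114 mm over their backs; the gripper's body (76 mm by 85 mm) begins 54 mm behind the grasp point. The pads swing forward as they close: fully open they stand 13 mm farther back than shut.
Start: joints at [-85.502, 21.807, 74.336, -0, 83.858, -12.336], TCP at [0.159, -0.526, 0.253] pointing down, gripper open.
Joint ranges: [-178.18, 178.18], [-50.72, 133.34], [12.68, 142.11], [-81.47, 261.47], [9.98, 163.14], [-165.26, 165.26]. Speed limits (degrees/s): [136.94, 136.94, 180, 180, 180, 180].

## Interface

Orientations are given as a 3x3 rotation matrix whose columns are the frame's x, y, z axes.
In Python, from rig import env, get_image gives the robot as it stands. The module is installed in compiled form; this text tells all that it offers.
- The arm moves only by the tool carry_out, never from a script. Its argument "targets" is a list that holds one entry, the list of rows, each a list of 7 numbers: the closure, from 0 (fully open) to 1 (shut), then the shift along the world's x, y, z in mm, then the turn, a rotation vector about the world's x, y, z in degrees. In form: [[[claw, dx, dy, dz, ax, ay, az], ...]]. A call has 1 to 20 rows; each row is the pose to reach, as a shift and turn from the pose commanded when the call began; what a row does not reach only later rows make up. A row lasts 1/12 s, in which the tool goes at most 41.7 mm and 7.16 degrees, less where a joint would pass 70% of its speed; a pose out of reach is approached as far as the arm can. A call with a gripper value outside its range is refused whole. The fingers move at their own pace and stop on an object; "squeeze" is the grip in N (left out, the last holds). Time passes only in rows, so rows that repeat a pose let the fingers close. It gives the time, the measured TCP pose, the force and the opening at its end, in the units of the state.
- env.observe(): the state, without advancing time (a new reading comes with each control period).
- get_image(name): name is "scene" or "top"; returns a dict with "img" (480x640x3 uint8, red, green, blue), "fx", "fy", "cx", "cy" (pixels), "k1" (the pictures are not rectified: a ray, as slopes to the right and down, at radius r is drawn at 1 + k1 r^2 times it, then the intrinsics apply), "rvec" (rotation vector, rad) and "tvec" (3), from world to camera coordinates, as OpenCV has them. Camera axes: x right, y down, z forward; pixel columns grow to the right and rows downward; lengths in m; the calibration is good to about 2 mm. A picture is of the moment at which its call begins. There is no depth.
- env.close_job(): hands the job in, once; it reports no verdict.
The state is a dict: "time_s": time; "q": joint angles; "qvel": joint speeds; "joint_efforts": joint torques, N m; "position": TCP position; "tool_rot": TCP orientation; "ft_force": force on the tool from outside, world axes, zero at the start; "wrist_torque": the same for the moment, N m; "grip_width": finger opening in m.
Only numpy, scipy, OpenCV 4.12 (cv2) and the standard library are available. Lean on these libraries where they do the work, as an engineer would, in place of code of your own. Each camera call takes 0.05 s, during which the arm holds its last target.

## Working session

There is one attempt and no reset: what is moved stays moved. The work goes in short steps, Python scripts to look and compute and a tool call to move; the robot and the scene stay as the last step left them, time stands still between calls to the robot, and variables do not carry over. Pictures are saved under pics/ and viewed, and the job is handed in when it is done.

Besides the shell and the picture viewer there is one more tool, called after "Emit:" by a JSON object that holds its "op" and its "data". carry_out: Moves the arm, as the interface text tells. Its arguments: {"type":"object","properties":{"targets":{"type":"array"},"squeeze":{"type":"number"}},"required":["targets"]}

```bash
mkdir -p pics
python3 - <<'E'
from rig import env,get_image
import cv2,numpy as np,pickle
for n in("scene","top"):
    d=get_image(n);cv2.imwrite(f"pics/{n}0.png",d["img"][:,:,::-1]);pickle.dump(d,open(f"{n}0.pkl","wb"))
    print(n,{k:v for k,v in d.items() if k!="img"})
s=env.observe();print(s,env.tip_reach)
E
```

```text
scene {'fx': 619.9439604247879, 'fy': 619.9439604247879, 'cx': 332.01870868725183, 'cy': 244.2923152719743, 'k1': -0.08061556600918342, 'rvec': array([ 1.64804044,  1.81613189, -0.81096078]), 'tvec': array([ 0.11234241, -0.33635173,  1.71900766])}
top {'fx': 620.1303975051733, 'fy': 620.1303975051733, 'cx': 314.8784230122795, 'cy': 251.83363004033794, 'k1': -0.09884775357748553, 'rvec': array([ 2.12544846, -2.17252488,  0.09486732]), 'tvec': array([-0.02072279,  0.58687007,  1.13442455])}
{'time_s': 0.1, 'q': array([-8.55024982e+01,  2.18397249e+01,  7.43784088e+01, -6.55547942e-04,
        8.38561475e+01, -1.23338828e+01]), 'qvel': array([-0.04403078, -0.00667251, -0.12748022, -0.0276777 , -0.10848317,
        0.01203066]), 'joint_efforts': array([ 5.40965717e-03, -4.49218619e+01, -2.31654990e+01, -4.94597634e-05,
        3.65128581e-03, -1.21479155e-05]), 'position': array([ 0.15925113, -0.52621443,  0.25276095]), 'tool_rot': array([[-9.57160691e-01, -1.13002694e-04,  2.89557245e-01],
       [-2.89557145e-01,  1.29156624e-03, -9.57159857e-01],
       [-2.65820719e-04, -9.99999160e-01, -1.26895717e-03]]), 'ft_force': array([-0.05054908, -0.82982301, -0.08212968]), 'wrist_torque': array([-0.05477639, -0.00170376, -0.00955582]), 'grip_width': 0.08564249439230745} 0.022
```

View pics/scene0.png

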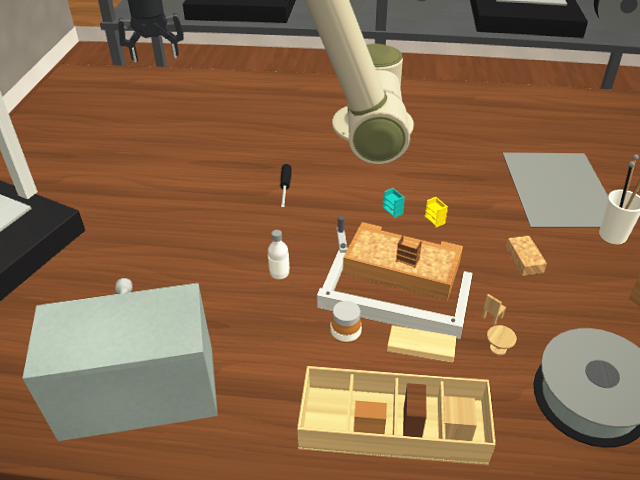

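View pics/top0.png

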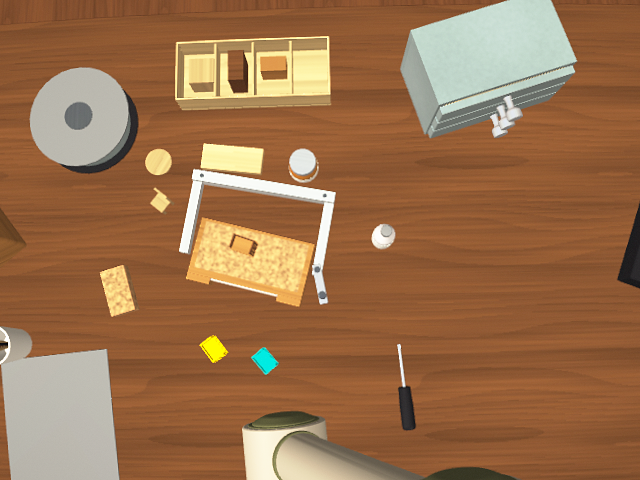

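The top view shows the plinth (187–315, 218–305) partly in the bay. The keeper is at (317,268)–(323,298), and the yellow and turquoise look-alikes are at (213,348) and (265,360). I'll enlarge this to measure.

```bash
cat > h.py <<'E'
import cv2,numpy as np,pickle
def ray(d,u,v):
    K=np.array([[d['fx'],0,d['cx']],[0,d['fy'],d['cy']],[0,0,1.]])
    p=cv2.undistortPoints(np.array([[[u,v]]],float),K,np.array([d['k1'],0,0,0,0.]))[0,0]
    R=cv2.Rodrigues(d['rvec'])[0]
    return -R.T@d['tvec'].ravel(), R.T@np.array([p[0],p[1],1.])
def onz(d,u,v,z):
    o,r=ray(d,u,v); return o+r*(z-o[2])/r[2]
def proj(d,P):
    K=np.array([[d['fx'],0,d['cx']],[0,d['fy'],d['cy']],[0,0,1.]])
    return cv2.projectPoints(np.array(P,float).reshape(-1,1,3),d['rvec'],d['tvec'],K,np.array([d['k1'],0,0,0,0.]))[0][:,0]
def crop(d,name,x0,y0,w,h,s):
    c=d['img'][y0:y0+h,x0:x0+w,::-1]; c=cv2.resize(c,None,fx=s,fy=s,interpolation=cv2.INTER_CUBIC)
    for x in range((x0+19)//20*20,x0+w,20):
        cv2.putText(c,str(x),(int((x-x0)*s),9),0,.33,(255,255,255),1);cv2.line(c,(int((x-x0+.5)*s),10),(int((x-x0+.5)*s),16),(255,255,255),1)
    for y in range((y0+19)//20*20,y0+h,20):
        cv2.putText(c,str(y),(0,int((y-y0+.5)*s)+4),0,.33,(255,255,255),1)
    cv2.imwrite(name,c)
E
python3 - <<'E'
from h import *
d=pickle.load(open('top0.pkl','rb'));crop(d,'pics/tc0.png',175,160,180,150,4.4)
d=pickle.load(open('scene0.pkl','rb'));crop(d,'pics/sc0.png',310,180,180,160,3.7)
E
```

```text
(no output)
```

View pics/tc0.png

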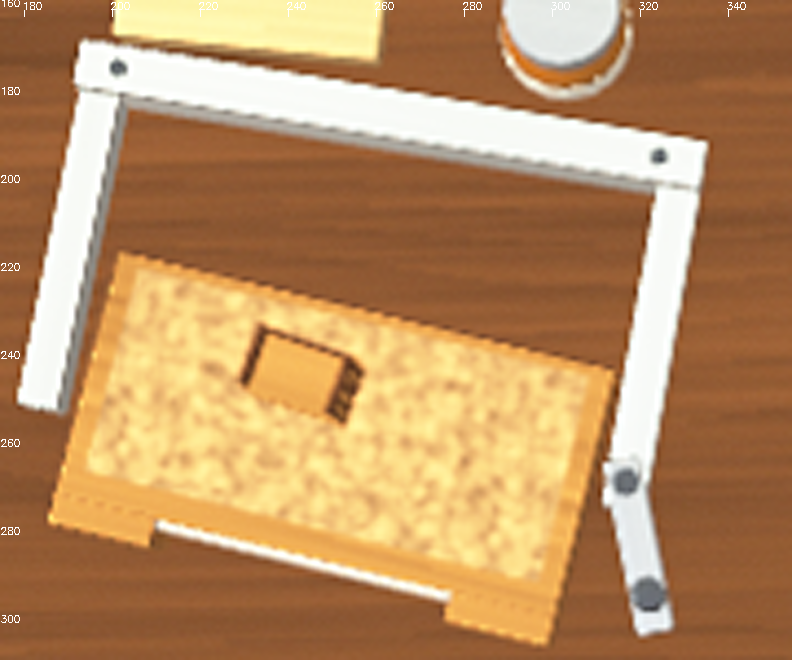

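View pics/sc0.png

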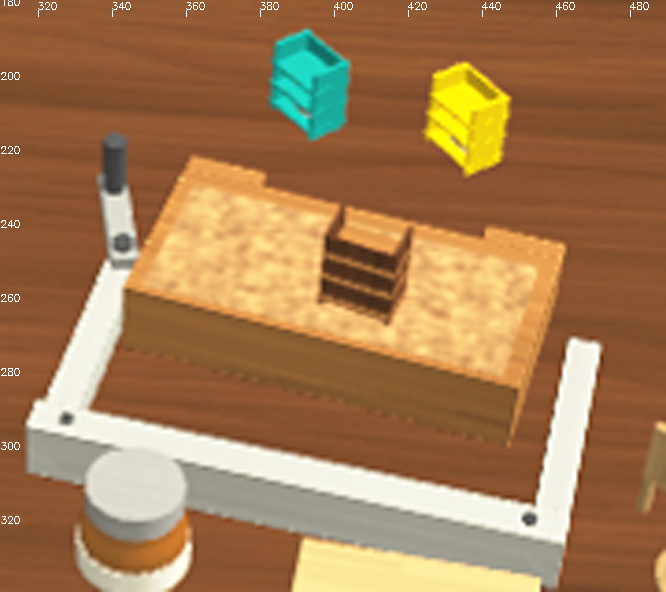

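```bash
cat > m0.py <<'E'
from h import *
d=pickle.load(open('top0.pkl','rb'))
c=lambda x,y:(x/4.4+175-.5,y/4.4+160-.5)
P={}
for n,(x,y),z in [('pFL',(120,252),45),('pFR',(614,372),45),('pNR',(547,645),45),('pNL',(50,520),45),('sL',(78,89),36),('sR',(698,187),36),('sbL',(82,40),36),('sbR',(708,142),36),
 ('railLnL',(18,402),22),('railLnR',(64,412),22),('knob',(649,593),69),('pivot',(626,482),33),('bookc',(298,372),95)]:
    p=onz(d,*c(x,y),z/1000)*1000; P[n]=p; print(n,p.round(1))
f=lambda a,b:np.linalg.norm(P[a]-P[b])
print('W far',f('pFL','pFR'),'near',f('pNL','pNR'),'L',f('pFL','pNL'),f('pFR','pNR'),'stop',f('sL','sR'))
ex=lambda l,r:(lambda v:np.degrees(np.arctan2(-v[0],v[1])))((P[l]-P[r]))
print('yaw stop',ex('sL','sR'),ex('sbL','sbR'),'plinth',ex('pFL','pFR'),ex('pNL','pNR'))
o=(P['sL']+P['sR'])/2; th=np.radians(ex('sL','sR')); X=np.array([np.cos(th),np.sin(th)]);Y=np.array([-X[1],X[0]])
for n in P: print(n,'bay',((P[n]-o)[:2]@X).round(1),((P[n]-o)[:2]@Y).round(1))
E
python3 m0.py
```

```text
pFL [656.8 179.   45. ]
pFR [599.6 -32.6  45. ]
pNR [484.7  -2.1  45. ]
pNL [541.9 209.1  45. ]
sL [731.3 199.8  36. ]
sR [680.3 -70.2  36. ]
sbL [753.3 198.2  36. ]
sbR [700. -75.  36.]
railLnL [595.7 228.9  22. ]
railLnR [590.8 208.5  22. ]
knob [504.5 -45.8  69. ]
pivot [553.7 -36.5  33. ]
bookc [596.3  94.9  95. ]
W far 219.2137306322913 near 218.81499451317674 L 118.82983405495592 118.91388085280585 stop 274.7995831178891
yaw stop -10.704492056823259 -11.04797749042611 plinth -15.125423694107063 -15.148100436300949
pFL bay -69.4 103.1
pFR bay -86.3 -115.5
pNR bay -204.9 -106.8
pNL bay -187.9 111.3
sL bay 0.0 137.4
sR bay 0.0 -137.4
sbL bay 21.9 139.9
sbR bay 20.2 -138.5
railLnL bay -138.7 140.8
railLnR bay -139.7 119.8
knob bay -177.3 -146.1
pivot bay -130.7 -127.8
bookc bay -113.2 9.3
```

Emit:
{"op": "carry_out", "data": {"targets": [[[1,306,548,0,0,0,-27.7],[1,306,548,0,0,0,-27.7],[1,306,548,0,0,0,-27.7],[1,306,548,0,0,0,-27.7],[1,306,548,0,0,0,-27.7],[1,306,548,0,0,0,-27.7],[1,306,548,0,0,0,-27.7],[1,306,548,0,0,0,-27.7],[1,306,548,0,0,0,-27.7],[1,306,548,0,0,0,-27.7],[1,306,548,0,0,0,-27.7],[1,306,548,0,0,0,-27.7],[1,306,548,0,0,0,-27.7],[1,306,548,0,0,0,-27.7],[1,306,548,0,0,0,-27.7],[1,306,548,0,0,0,-27.7],[1,306,548,0,0,0,-27.7],[1,306,548,0,0,0,-27.7]]]}}

```text
time_s: 1.6
position: [0.4649, 0.0215, 0.253]
tool_rot: [[-0.982, -0.001, -0.188], [0.188, -0.0, -0.982], [0.001, -1.0, 0.0]]
ft_force: [0.3, -0.0, -0.1]
grip_width: 0.0
```

Emit:
{"op": "carry_out", "data": {"targets": [[[1,0,0,-40,0,0,0],[1,0,0,-80,0,0,0],[1,0,0,-120,0,0,0],[1,0,0,-155,0,0,0],[1,0,0,-185,0,0,0],[1,0,0,-205,0,0,0],[1,0,0,-215,0,0,0],[1,0,0,-215,0,0,0]]]}}

```text
time_s: 2.27
position: [0.4639, 0.0202, 0.0366]
tool_rot: [[-0.982, -0.004, -0.191], [0.191, 0.001, -0.982], [0.004, -1.0, 0.0]]
ft_force: [0.1, -0.0, 0.7]
grip_width: 0.0004
```

```bash
cat > look.py <<'E'
import sys
from rig import env,get_image
from h import *
t=sys.argv[1]
for n in("scene","top"):
    d=get_image(n);pickle.dump(d,open(f"{n}{t}.pkl","wb"))
    if n=='top': crop(d,f'pics/tc{t}.png',175,160,180,150,4.4)
    else: crop(d,f'pics/sc{t}.png',310,180,180,160,3.7)
s=env.observe();print(s['time_s'],s['position'],s['ft_force'])
E
python3 look.py 1
```

```text
2.3667 [0.46520276 0.02042742 0.0387317 ] [-0.56770032  0.96076365  1.08366583]
```

View pics/tc1.png

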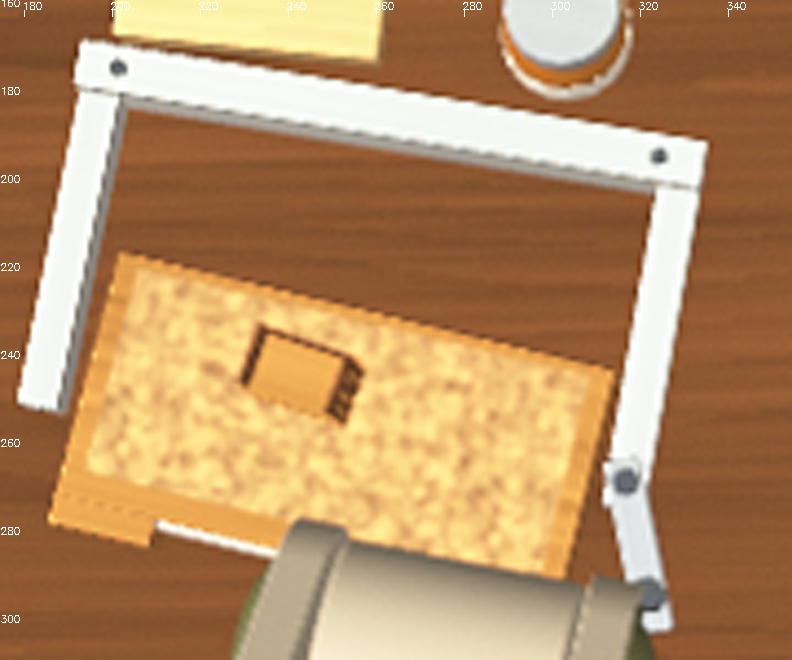

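View pics/sc1.png

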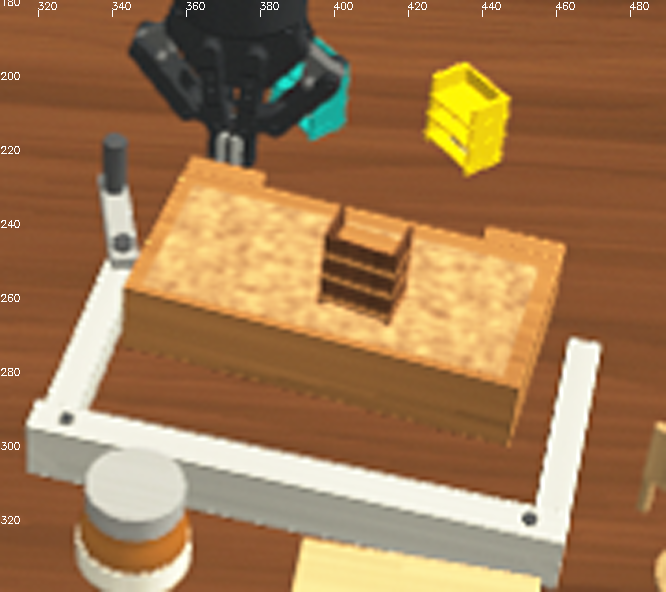

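Run:
```python
from h import *
d=pickle.load(open('scene1.pkl','rb'))
n=np.array([.982,-.188,0]);y=np.array([.188,.982,0]);p0=np.array([.4652,.0204,.0387])+n*.0
for x,yy in [(135,50),(190,115),(210,150),(150,22),(345,70),(275,118),(240,170)]:
    o,r=ray(d,x/3.7+310-.5,yy/3.7+180-.5)
    P=o+r*((p0-o)@n)/(r@n); print((x,yy),'jaw-off',((P-p0)@y*1000).round(1),'z',(P[2]*1000).round(1))
```

```text
(135, 50) jaw-off -61.0 z 95.3
(190, 115) jaw-off -26.9 z 55.1
(210, 150) jaw-off -14.0 z 31.6
(150, 22) jaw-off -52.5 z 117.0
(345, 70) jaw-off 61.2 z 107.5
(275, 118) jaw-off 23.4 z 64.3
(240, 170) jaw-off 4.8 z 20.7
```

Emit:
{"op": "carry_out", "data": {"targets": [[[1,4.9,-0.9,0,0,0,0],[1,8.8,-1.7,0,0,0,0],[1,10.3,-2,0,0,0,0],[1,11.8,-2.3,0,0,0,0],[1,13.3,-2.5,0,0,0,0],[1,14.7,-2.8,0,0,0,0],[1,16.2,-3.1,0,0,0,0],[1,17.7,-3.4,0,0,0,0],[1,19.1,-3.7,0,0,0,0],[1,20.6,-3.9,0,0,0,0],[1,22.1,-4.2,0,0,0,0],[1,23.6,-4.5,0,0,0,0],[1,25.5,-4.9,0,0,0,0],[1,27.5,-5.3,0,0,0,0],[1,29.5,-5.6,0,0,0,0],[1,31.4,-6,0,0,0,0],[1,33.4,-6.4,0,0,0,0],[1,35.4,-6.8,0,0,0,0]]]}}

```text
time_s: 3.87
position: [0.4991, 0.0149, 0.0381]
tool_rot: [[-0.982, -0.004, -0.188], [0.188, 0.0, -0.982], [0.004, -1.0, 0.001]]
ft_force: [-5.8, -2.0, 2.0]
grip_width: 0.0001
```

```bash
python3 look.py 2
```

```text
3.9667 [0.49962424 0.01475823 0.03807225] [-4.2623512  -2.80053119 -0.31921022]
```

View pics/tc2.png

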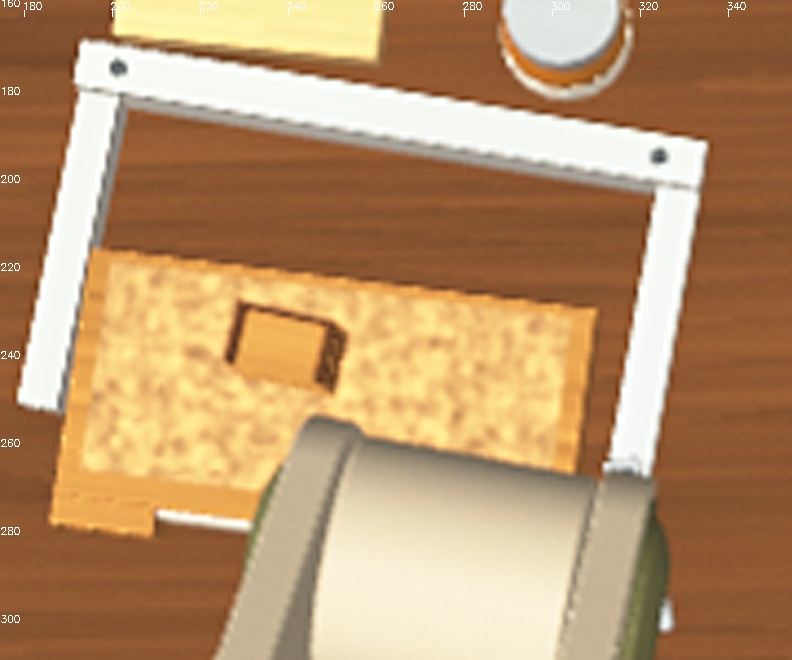

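View pics/sc2.png

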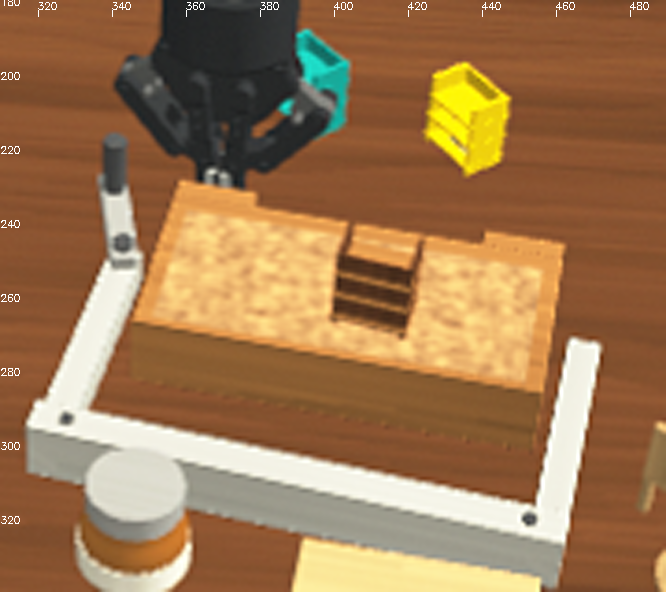

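```bash
cat > m.py <<'E'
import sys,json
from h import *
# usage: m.py tag '{"FL":[x,y],...}' in top crop pixels
d=pickle.load(open(f'top{sys.argv[1]}.pkl','rb'))
o=np.array([705.8,64.8]);th=np.radians(-10.85);X=np.array([np.cos(th),np.sin(th)]);Y=np.array([-X[1],X[0]])
P={}
for n,v in json.loads(sys.argv[2]).items():
    z=v[2] if len(v)>2 else 45
    w=onz(d,v[0]/4.4+174.5,v[1]/4.4+159.5,z/1000)[:2]*1000
    P[n]=np.array([(w-o)@X,(w-o)@Y]); print(n,'world',w.round(1),'bay',P[n].round(1))
if 'FL' in P and 'FR' in P:
    v=P['FL']-P['FR']; a=np.arctan2(-v[0],v[1]);x=np.array([np.cos(a),np.sin(a)]);y=np.array([-x[1],x[0]])
    c=(P['FL']+P['FR'])/2-60*x
    print('width',np.linalg.norm(v).round(1),'askew',np.degrees(a).round(2),'centre',c.round(1))
    for k,(a,b) in dict(FL=(60,110),FR=(60,-110),NL=(-60,110),NR=(-60,-110),near_l=(-60,90),near_r=(-60,-90)).items():
        p=c+a*x+b*y; print(k,'bay',p.round(1),'world',(o+p[0]*X+p[1]*Y).round(1))
E
python3 m.py 2 '{"FL":[92,248],"FR":[597,310],"NL":[50,521]}'
```

```text
FL world [658.9 191.2] bay [-69.9 115.3]
FR world [626.4 -25.9] bay [ -60.9 -104. ]
NL world [541.4 209.1] bay [-188.6  110.8]
width 219.6 askew 2.34 centre [-125.3    3.2]
FL bay [-69.9 115.6] world [658.9 191.4]
FR bay [ -60.9 -104.3] world [626.4 -26.1]
NL bay [-189.8  110.7] world [540.3 209.2]
NR bay [-180.8 -109.2] world [507.7  -8.4]
near_l bay [-189.    90.7] world [537.3 189.4]
near_r bay [-181.6  -89.2] world [510.6  11.4]
```

Emit:
{"op": "carry_out", "data": {"targets": [[[1,-10,1.9,0,0,0,0],[1,-19.6,3.8,0,0,0,0],[1,-14,33,0,0,0,0],[1,-6.5,72,0,0,0,0],[1,1,111,0,0,0,0],[1,8.5,150,0,0,0,0],[1,12.5,171,0,0,0,0],[1,14,178.6,0,0,0,0],[1,14,178.6,0,0,0,0],[1,14,178.6,0,0,0,0]]]}}

```text
time_s: 4.8
position: [0.5145, 0.1928, 0.0382]
tool_rot: [[-0.982, -0.0, -0.188], [0.188, -0.0, -0.982], [0.0, -1.0, 0.0]]
ft_force: [-0.5, -1.0, -0.2]
grip_width: 0.0003
```

Emit:
{"op": "carry_out", "data": {"targets": [[[1,4.9,-0.9,0,0,0,0],[1,8.3,-1.6,0,0,0,0],[1,9.8,-1.9,0,0,0,0],[1,11.3,-2.2,0,0,0,0],[1,12.8,-2.5,0,0,0,0],[1,14.2,-2.7,0,0,0,0],[1,15.7,-3,0,0,0,0],[1,17.2,-3.3,0,0,0,0],[1,19.1,-3.7,0,0,0,0],[1,21.1,-4,0,0,0,0],[1,23.1,-4.4,0,0,0,0],[1,25.1,-4.8,0,0,0,0],[1,27,-5.2,0,0,0,0],[1,29,-5.6,0,0,0,0],[1,31,-5.9,0,0,0,0],[1,33,-6.3,0,0,0,0],[1,35,-6.7,0,0,0,0],[1,37,-7.1,0,0,0,0],[1,39,-7.5,0,0,0,0],[1,41,-7.8,0,0,0,0]]]}}

```text
time_s: 6.47
position: [0.5546, 0.186, 0.0382]
tool_rot: [[-0.982, -0.003, -0.189], [0.189, 0.001, -0.982], [0.003, -1.0, -0.0]]
ft_force: [-5.5, 3.9, 3.0]
grip_width: -0.0002
```

```bash
python3 look.py 3
```

```text
6.5667 [0.55482296 0.18599581 0.0381658 ] [-3.64942537  5.7826749   2.09012308]
```

View pics/tc3.png

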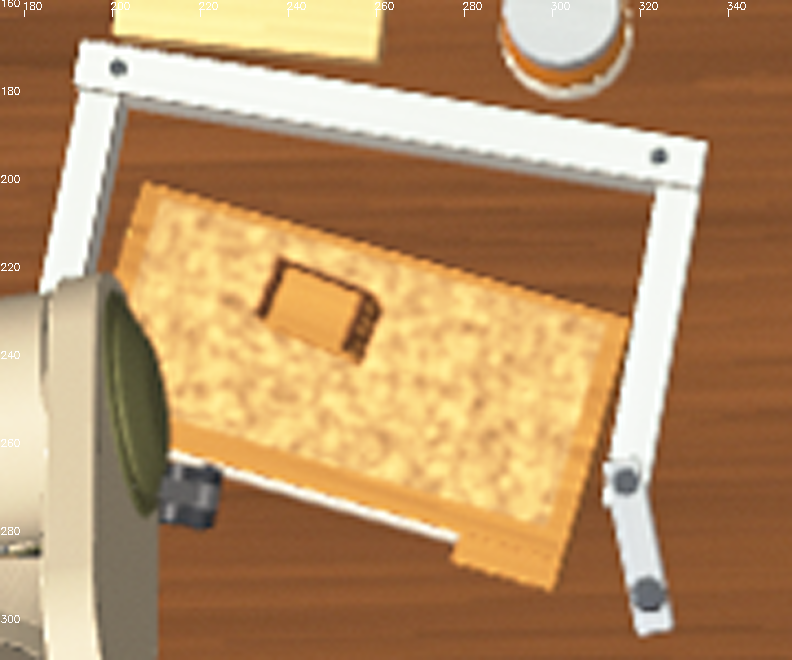

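View pics/sc3.png

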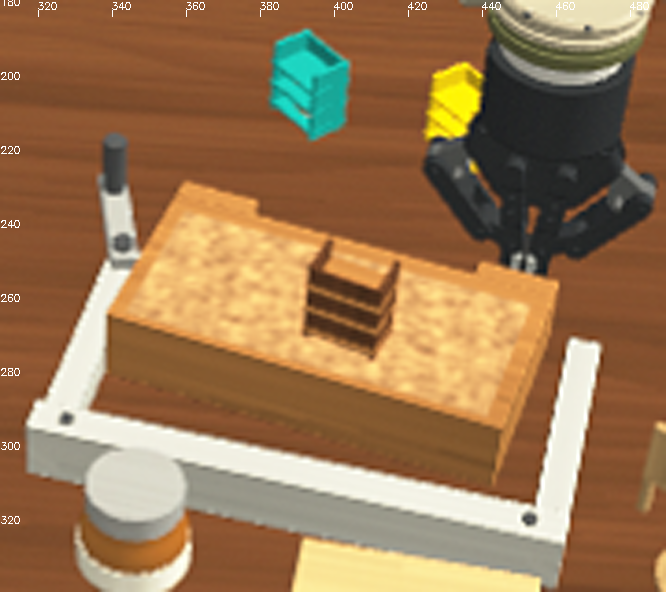

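```bash
python3 m.py 3 '{"FL":[148,182],"FR":[629,318],"NR":[553,590]}'
python3 - <<'E'
import numpy as np
o=np.array([705.8,64.8]);th=np.radians(-10.85);X=np.array([np.cos(th),np.sin(th)]);Y=np.array([-X[1],X[0]])
w=np.array([554.8,186.0])-o;print('tcp bay',w@X,w@Y)
E
```

```text
FL world [687.1 166.9] bay [-37.6  96.7]
FR world [622.6 -39.5] bay [ -62.1 -118.1]
NR world [507.7  -5.1] bay [-181.4 -105.9]
width 216.2 askew -6.51 centre [-109.4   -3.9]
FL bay [-37.3  98.6] world [687.7 168.7]
FR bay [ -62.3 -119.9] world [622.  -41.3]
NL bay [-156.6  112.2] world [573.2 204.5]
NR bay [-181.5 -106.3] world [507.5  -5.5]
near_l bay [-158.8   92.4] world [567.2 185.4]
near_r bay [-179.2  -86.5] world [513.5  13.6]
tcp bay -171.11512690348624 90.60934468808283
```

Emit:
{"op": "carry_out", "data": {"targets": [[[1,-17,3.2,0,0,0,0],[1,-33.4,6.4,0,0,0,0],[1,-39,-23,0,0,0,0],[1,-46.5,-62,0,0,0,0],[1,-54,-101,0,0,0,0],[1,-61.5,-140,0,0,0,0],[1,-65.5,-161,0,0,0,0],[1,-66.8,-168,0,0,0,0],[1,-66.8,-168,0,0,0,0],[1,-66.8,-168,0,0,0,0]]]}}

```text
time_s: 7.4
position: [0.4891, 0.0179, 0.0384]
tool_rot: [[-0.982, 0.0, -0.189], [0.189, 0.0, -0.982], [-0.0, -1.0, -0.0]]
ft_force: [-0.4, 0.7, 0.0]
grip_width: -0.0001
```

Emit:
{"op": "carry_out", "data": {"targets": [[[1,5.9,-1.1,0,0,0,0],[1,10.3,-2,0,0,0,0],[1,12.3,-2.3,0,0,0,0],[1,13.7,-2.6,0,0,0,0],[1,15.2,-2.9,0,0,0,0],[1,16.7,-3.2,0,0,0,0],[1,18.6,-3.6,0,0,0,0],[1,21.1,-4,0,0,0,0],[1,23.6,-4.5,0,0,0,0],[1,26,-5,0,0,0,0],[1,28.5,-5.4,0,0,0,0],[1,30.9,-5.9,0,0,0,0],[1,33.4,-6.4,0,0,0,0],[1,35.8,-6.9,0,0,0,0],[1,38.3,-7.3,0,0,0,0],[1,40.8,-7.8,0,0,0,0],[1,43.2,-8.3,0,0,0,0],[1,45.2,-8.6,0,0,0,0],[1,47.1,-9,0,0,0,0],[1,48.1,-9.2,0,0,0,0]]]}}

```text
time_s: 9.07
position: [0.5359, 0.0087, 0.0379]
tool_rot: [[-0.982, -0.004, -0.188], [0.188, -0.0, -0.982], [0.004, -1.0, 0.001]]
ft_force: [-6.9, -1.8, 1.6]
grip_width: -0.0001
```

```bash
python3 look.py 4
```

```text
9.1667 [0.53597846 0.00873286 0.03786596] [-4.84302451 -1.97823074  0.28412125]
```

View pics/tc4.png

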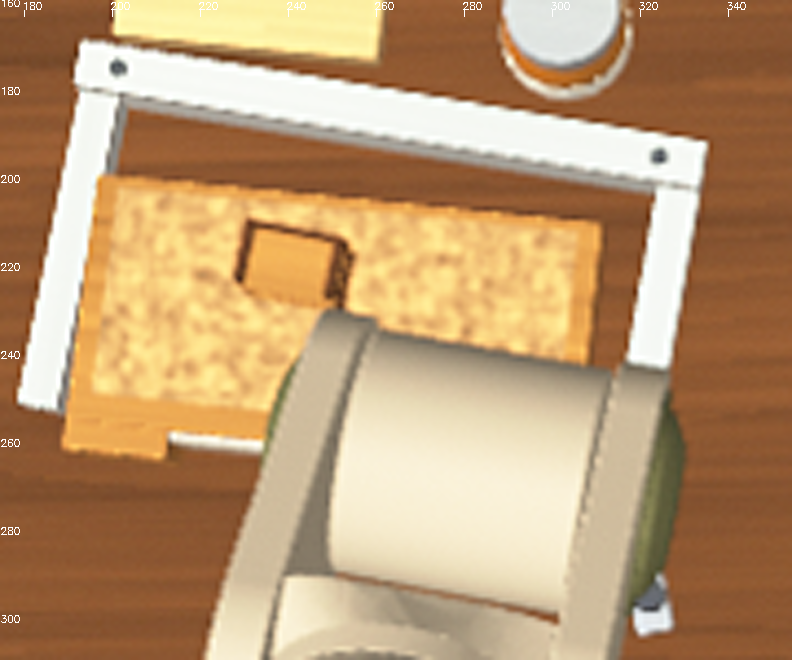

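View pics/sc4.png

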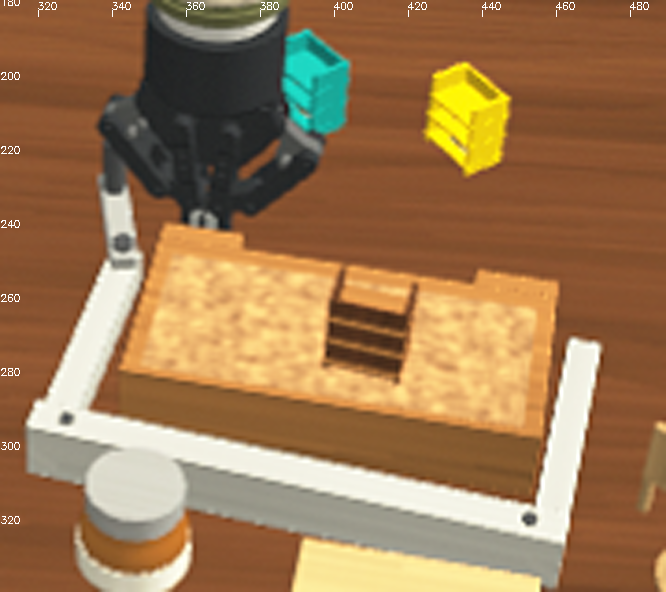

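```bash
python3 m.py 4 '{"FL":[98,175],"FR":[601,222],"NL":[63,448],"tip":[655,630,33]}';python3 m.py 0 '{"tip":[655,630,33]}'
```

```text
FL world [690.8 188.7] bay [-38.  118.9]
FR world [664.4 -28.4] bay [-23.2 -99.3]
NL world [572.6 203.5] bay [-157.   111.2]
tip world [490.4 -47.5] bay [-190.4 -150.8]
width 218.7 askew 3.9 centre [-90.4   5.7]
FL bay [-38.1 119.6] world [690.9 189.4]
FR bay [-23.1 -99.9] world [664.3 -29. ]
NL bay [-157.8  111.4] world [571.8 203.9]
NR bay [-142.8 -108.1] world [545.2 -14.5]
near_l bay [-156.4   91.4] world [569.4 184.1]
near_r bay [-144.2  -88.1] world [547.6   5.4]
tip world [490.4 -47.5] bay [-190.4 -150.8]
```

Emit:
{"op": "carry_out", "data": {"targets": [[[1,-13,2.5,0,0,0,0],[1,-24.6,4.7,0,0,0,0],[1,-19,34,0,0,0,0],[1,-11.5,73,0,0,0,0],[1,-4,112,0,0,0,0],[1,3.5,151,0,0,0,0],[1,7.5,172,0,0,0,0],[1,9,179.5,0,0,0,0],[1,9,179.5,0,0,0,0],[1,9,179.5,0,0,0,0]]]}}

```text
time_s: 10.0
position: [0.5457, 0.1876, 0.0381]
tool_rot: [[-0.982, -0.001, -0.188], [0.188, -0.0, -0.982], [0.0, -1.0, 0.0]]
ft_force: [-0.4, 0.6, 1.0]
grip_width: -0.0002
```

Emit:
{"op": "carry_out", "data": {"targets": [[[1,4.9,-0.9,0,0,0,0],[1,8.8,-1.7,0,0,0,0],[1,10.3,-2,0,0,0,0],[1,11.8,-2.3,0,0,0,0],[1,13.3,-2.5,0,0,0,0],[1,14.7,-2.8,0,0,0,0],[1,16.2,-3.1,0,0,0,0],[1,17.7,-3.4,0,0,0,0],[1,19.6,-3.8,0,0,0,0],[1,21.6,-4.1,0,0,0,0],[1,23.6,-4.5,0,0,0,0],[1,25.5,-4.9,0,0,0,0],[1,27.5,-5.3,0,0,0,0],[1,29.5,-5.6,0,0,0,0],[1,31.4,-6,0,0,0,0],[1,33.4,-6.4,0,0,0,0],[1,35.4,-6.8,0,0,0,0],[1,37.3,-7.1,0,0,0,0],[1,38.3,-7.3,0,0,0,0]]]}}

```text
time_s: 11.58
position: [0.5833, 0.1812, 0.0381]
tool_rot: [[-0.982, -0.003, -0.189], [0.189, 0.001, -0.982], [0.003, -1.0, -0.001]]
ft_force: [-5.6, 5.3, 2.0]
grip_width: 0.0
```

```bash
python3 look.py 5
```

```text
11.6833 [0.58338915 0.18115594 0.03813808] [-4.38015059  3.71351375  1.58761595]
```

View pics/tc5.png

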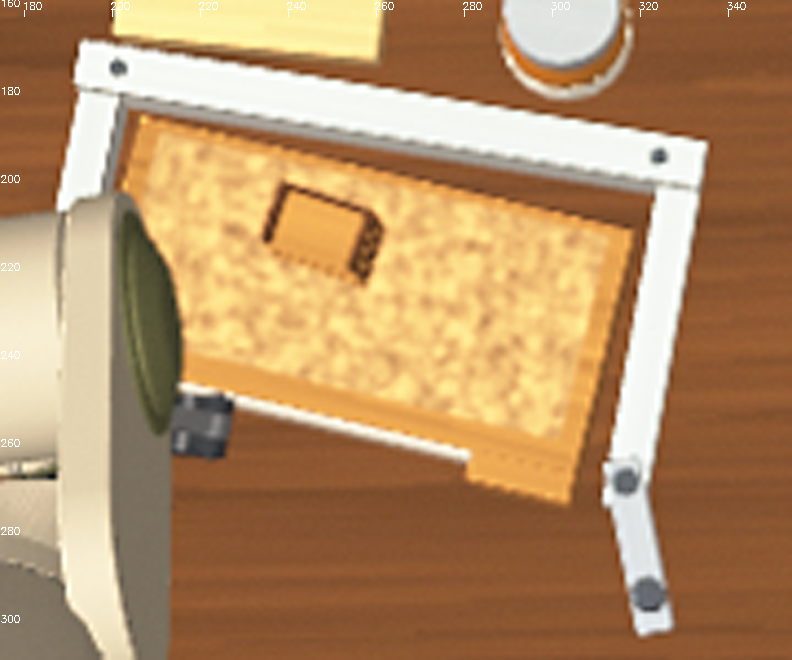

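View pics/sc5.png

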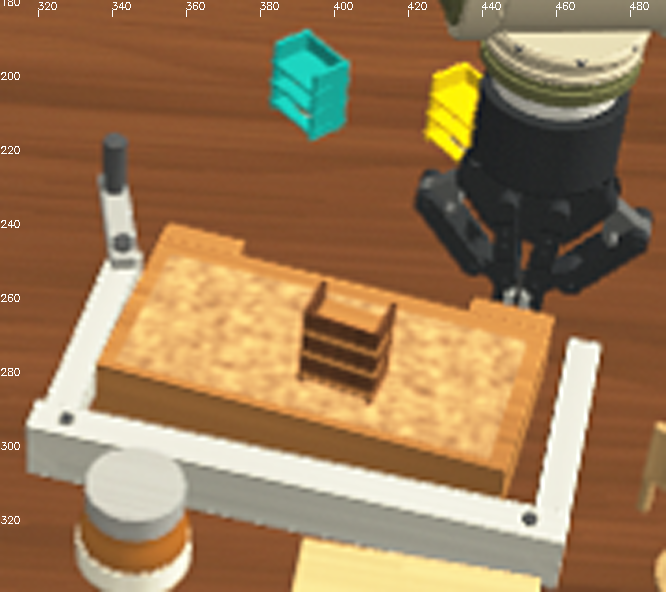

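```bash
python3 m.py 5 '{"FL":[142,114],"FR":[633,230],"NR":[570,503]}'
```

```text
FL world [717.2 169.6] bay [ -8.5 105.1]
FR world [660.6 -42. ] bay [ -24.3 -113.4]
NR world [544.3 -12.9] bay [-144.  -106.7]
width 219.0 askew -4.14 centre [-76.3   0.2]
FL bay [ -8.5 105.6] world [717.3 170.1]
FR bay [ -24.4 -113.9] world [660.4 -42.4]
NL bay [-128.2  114.2] world [601.4 201.1]
NR bay [-144.1 -105.2] world [544.5 -11.4]
near_l bay [-129.6   94.3] world [596.2 181.8]
near_r bay [-142.6  -85.3] world [549.7   7.9]
```

Emit:
{"op": "carry_out", "data": {"targets": [[[1,-13,2.5,0,0,0,0],[1,-24.6,4.7,0,0,0,0],[1,-30,-25,0,0,0,0],[1,-37.5,-64,0,0,0,0],[1,-45,-103,0,0,0,0],[1,-52.5,-142,0,0,0,0],[1,-56.5,-163,0,0,0,0],[1,-58,-170.4,0,0,0,0],[1,-58,-170.4,0,0,0,0],[1,-58,-170.4,0,0,0,0]]]}}

```text
time_s: 12.52
position: [0.5265, 0.0105, 0.0384]
tool_rot: [[-0.982, 0.0, -0.189], [0.189, 0.0, -0.982], [-0.0, -1.0, -0.0]]
ft_force: [0.2, 1.3, 0.1]
grip_width: 0.0003
```

Emit:
{"op": "carry_out", "data": {"targets": [[[1,4.9,-0.9,0,0,0,0],[1,8.8,-1.7,0,0,0,0],[1,10.3,-2,0,0,0,0],[1,11.8,-2.3,0,0,0,0],[1,13.3,-2.5,0,0,0,0],[1,14.7,-2.8,0,0,0,0],[1,16.2,-3.1,0,0,0,0],[1,17.7,-3.4,0,0,0,0],[1,19.6,-3.8,0,0,0,0],[1,21.6,-4.1,0,0,0,0],[1,23.6,-4.5,0,0,0,0],[1,25.5,-4.9,0,0,0,0],[1,27.5,-5.3,0,0,0,0],[1,29.5,-5.6,0,0,0,0],[1,30.5,-5.8,0,0,0,0]]]}}

```text
time_s: 13.77
position: [0.5556, 0.0045, 0.0379]
tool_rot: [[-0.982, -0.004, -0.188], [0.188, -0.0, -0.982], [0.004, -1.0, 0.001]]
ft_force: [-7.1, -2.4, 2.9]
grip_width: -0.0003
```

```bash
python3 look.py 6
```

```text
13.8667 [0.55572589 0.00447733 0.03791428] [-4.7294272  -2.77818808  1.4685878 ]
```

View pics/tc6.png

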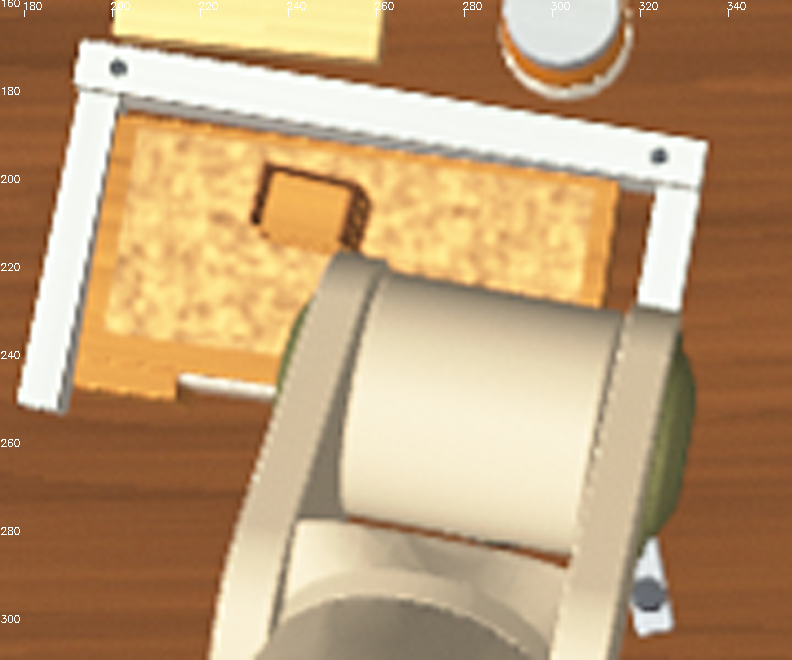

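View pics/sc6.png

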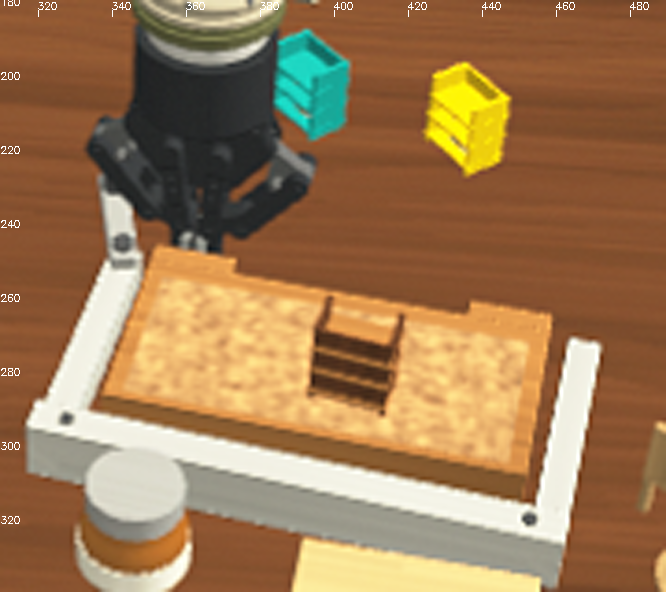

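```bash
python3 m.py 6 '{"FL":[120,112],"FR":[618,181],"NL":[77,387]}'
```

```text
FL world [718.4 179.2] bay [ -9.2 114.8]
FR world [682. -36.] bay [  -4.4 -103.5]
NL world [598.7 197.5] bay [-130.2  110.2]
width 218.3 askew 1.26 centre [-66.8   4.3]
FL bay [ -9.2 115.6] world [718.5 180.1]
FR bay [  -4.4 -104.3] world [681.9 -36.8]
NL bay [-129.2  113. ] world [600.2 200.1]
NR bay [-124.3 -107. ] world [563.5 -16.8]
near_l bay [-128.7   93. ] world [596.9 180.4]
near_r bay [-124.8  -87. ] world [566.9   2.9]
```

Emit:
{"op": "carry_out", "data": {"targets": [[[1,-8,1.5,0,0,0,0],[1,-15.7,3,0,0,0,0],[1,-10,33,0,0,0,0],[1,-2.5,72,0,0,0,0],[1,5,111,0,0,0,0],[1,12.5,150,0,0,0,0],[1,16.5,171,0,0,0,0],[1,18,178.3,0,0,0,0],[1,18,178.3,0,0,0,0],[1,18,178.3,0,0,0,0]]]}}

```text
time_s: 14.7
position: [0.5743, 0.1822, 0.0382]
tool_rot: [[-0.982, -0.0, -0.188], [0.188, -0.0, -0.982], [0.0, -1.0, 0.0]]
ft_force: [-0.0, -1.3, -0.1]
grip_width: 0.0001
```

Emit:
{"op": "carry_out", "data": {"targets": [[[1,3.9,-0.8,0,0,0,0],[1,6.9,-1.3,0,0,0,0],[1,8.8,-1.7,0,0,0,0],[1,10.3,-2,0,0,0,0],[1,11.8,-2.3,0,0,0,0],[1,13.3,-2.5,0,0,0,0],[1,14.7,-2.8,0,0,0,0],[1,15.7,-3,0,0,0,0],[1,16.5,-3.2,0,0,0,0],[1,17.2,-3.3,0,0,0,0],[1,17.7,-3.4,0,0,0,0]]]}}

```text
time_s: 15.62
position: [0.5914, 0.1798, 0.0383]
tool_rot: [[-0.982, -0.003, -0.189], [0.189, 0.001, -0.982], [0.003, -1.0, -0.001]]
ft_force: [-5.4, 4.8, 4.4]
grip_width: -0.0005
```

Now I'll go in small steps and watch the force for the stop.

Emit:
{"op": "carry_out", "data": {"targets": [[[1,0.5,-0.1,0,0,0,0],[1,1,-0.2,0,0,0,0],[1,1.5,-0.3,0,0,0,0]]]}}

```text
time_s: 15.87
position: [0.5928, 0.1796, 0.0383]
tool_rot: [[-0.982, -0.003, -0.189], [0.189, 0.001, -0.982], [0.003, -1.0, -0.001]]
ft_force: [-6.6, 4.8, 3.9]
grip_width: -0.0001
```

Emit:
{"op": "carry_out", "data": {"targets": [[[1,0.5,-0.1,0,0,0,0],[1,1,-0.2,0,0,0,0]]]}}

```text
time_s: 16.03
position: [0.5938, 0.1794, 0.0383]
tool_rot: [[-0.982, -0.003, -0.189], [0.189, 0.001, -0.982], [0.003, -1.0, -0.001]]
ft_force: [-5.9, 5.3, 2.7]
grip_width: -0.0001
```

Emit:
{"op": "carry_out", "data": {"targets": [[[1,0.4,-0.1,0,0,0,0],[1,0.8,-0.2,0,0,0,0]]]}}

```text
time_s: 16.2
position: [0.5947, 0.1792, 0.0383]
tool_rot: [[-0.982, -0.003, -0.189], [0.189, 0.001, -0.982], [0.003, -1.0, -0.001]]
ft_force: [-5.6, 5.8, 3.3]
grip_width: -0.0001
```

Emit:
{"op": "carry_out", "data": {"targets": [[[1,0.4,-0.1,0,0,0,0],[1,0.8,-0.2,0,0,0,0]]]}}

```text
time_s: 16.37
position: [0.595, 0.1791, 0.0383]
tool_rot: [[-0.982, -0.004, -0.189], [0.189, 0.001, -0.982], [0.004, -1.0, -0.001]]
ft_force: [-9.5, 6.5, 6.2]
grip_width: -0.0001
```

Emit:
{"op": "carry_out", "data": {"targets": [[[1,0.4,-0.1,0,0,0,0],[1,0.8,-0.2,0,0,0,0]]]}}

```text
time_s: 16.53
position: [0.595, 0.1791, 0.0382]
tool_rot: [[-0.982, -0.006, -0.188], [0.188, 0.002, -0.982], [0.006, -1.0, -0.0]]
ft_force: [-13.0, 6.5, 8.0]
grip_width: 0.0003
```

```bash
python3 look.py 7
```

```text
16.6333 [0.59499881 0.17911624 0.03824333] [-11.36142533   6.18369687   6.8127962 ]
```

View pics/tc7.png

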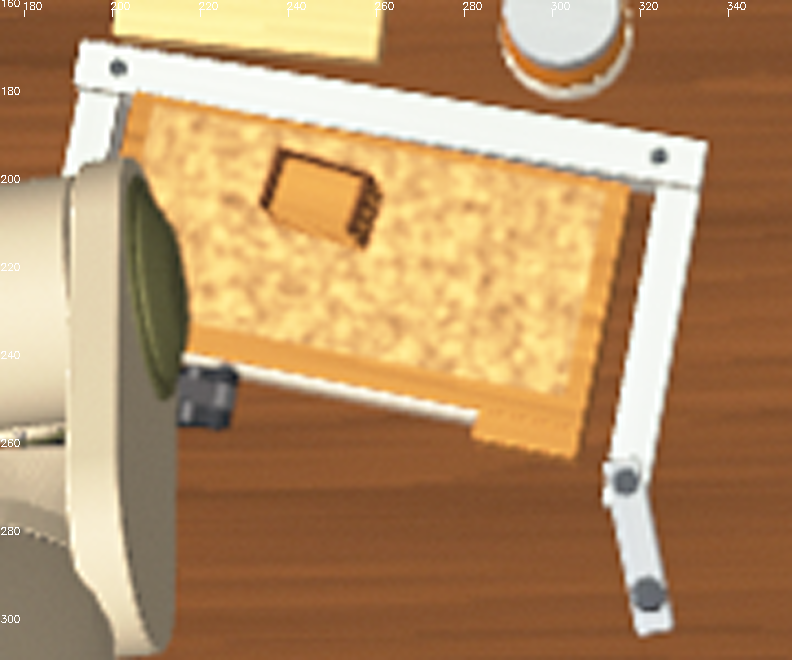

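Emit:
{"op": "carry_out", "data": {"targets": [[[1,-8,1.5,0,0,0,0],[1,-16.7,3.2,0,0,0,0],[1,-16.7,3.2,0,0,0,0],[1,-22.5,-27,0,0,0,0],[1,-30,-66,0,0,0,0],[1,-37.5,-105,0,0,0,0],[1,-45,-144,0,0,0,0],[1,-49,-165,0,0,0,0],[1,-50.3,-172,0,0,0,0],[1,-50.3,-172,0,0,0,0],[1,-50.3,-172,0,0,0,0]]]}}

```text
time_s: 17.55
position: [0.5474, 0.0066, 0.0384]
tool_rot: [[-0.982, 0.0, -0.189], [0.189, 0.0, -0.982], [-0.0, -1.0, -0.0]]
ft_force: [-0.2, 0.4, 0.7]
grip_width: -0.0001
```

Emit:
{"op": "carry_out", "data": {"targets": [[[1,3,-0.6,0,0,0,0],[1,5,-1,0,0,0,0],[1,6.5,-1.2,0,0,0,0],[1,8,-1.5,0,0,0,0],[1,9.4,-1.8,0,0,0,0],[1,10.4,-2,0,0,0,0],[1,11.3,-2.2,0,0,0,0],[1,12,-2.3,0,0,0,0],[1,12.5,-2.4,0,0,0,0]]]}}

```text
time_s: 18.3
position: [0.5582, 0.0039, 0.0382]
tool_rot: [[-0.982, -0.004, -0.188], [0.188, 0.0, -0.982], [0.004, -1.0, 0.001]]
ft_force: [-7.3, -0.2, 5.2]
grip_width: -0.0002
```

Emit:
{"op": "carry_out", "data": {"targets": [[[1,0.5,-0.1,0,0,0,0],[1,1,-0.2,0,0,0,0]]]}}

```text
time_s: 18.47
position: [0.5592, 0.0037, 0.0381]
tool_rot: [[-0.982, -0.004, -0.188], [0.188, 0.0, -0.982], [0.004, -1.0, 0.001]]
ft_force: [-6.6, -2.2, 4.7]
grip_width: 0.0001
```

Emit:
{"op": "carry_out", "data": {"targets": [[[1,0.5,-0.1,0,0,0,0],[1,1,-0.2,0,0,0,0]]]}}

```text
time_s: 18.63
position: [0.5602, 0.0034, 0.0381]
tool_rot: [[-0.982, -0.004, -0.188], [0.188, -0.0, -0.982], [0.004, -1.0, 0.001]]
ft_force: [-6.6, -1.4, 1.7]
grip_width: 0.0003
```

Emit:
{"op": "carry_out", "data": {"targets": [[[1,0.5,-0.1,0,0,0,0],[1,1,-0.2,0,0,0,0]]]}}

```text
time_s: 18.8
position: [0.561, 0.0032, 0.0381]
tool_rot: [[-0.982, -0.004, -0.188], [0.188, -0.0, -0.982], [0.004, -1.0, 0.001]]
ft_force: [-8.6, -2.4, 5.5]
grip_width: 0.0
```

Emit:
{"op": "carry_out", "data": {"targets": [[[1,0.4,-0.1,0,0,0,0],[1,0.8,-0.2,0,0,0,0]]]}}

```text
time_s: 18.97
position: [0.561, 0.0032, 0.038]
tool_rot: [[-0.982, -0.006, -0.188], [0.188, 0.0, -0.982], [0.006, -1.0, 0.001]]
ft_force: [-12.2, -1.4, 7.7]
grip_width: -0.0001
```

Emit:
{"op": "carry_out", "data": {"targets": [[[1,0.4,-0.1,0,0,0,0],[1,0.8,-0.2,0,0,0,0]]]}}

```text
time_s: 19.13
position: [0.5611, 0.0032, 0.0381]
tool_rot: [[-0.982, -0.008, -0.188], [0.188, 0.001, -0.982], [0.008, -1.0, 0.001]]
ft_force: [-15.9, -0.7, 11.0]
grip_width: 0.0001
```

Emit:
{"op": "carry_out", "data": {"targets": [[[1,-8,1.5,0,0,0,0],[1,-17.7,3.4,0,0,0,0],[1,-17.7,3.4,0,0,0,0],[1,-12,33,0,0,0,0],[1,-4.5,72,0,0,0,0],[1,3,111,0,0,0,0],[1,10.5,150,0,0,0,0],[1,14.5,171,0,0,0,0],[1,16,178.7,0,0,0,0],[1,16,178.7,0,0,0,0],[1,16,178.7,0,0,0,0]]]}}

```text
time_s: 20.05
position: [0.5802, 0.1809, 0.0382]
tool_rot: [[-0.982, -0.0, -0.188], [0.188, -0.0, -0.982], [0.0, -1.0, 0.0]]
ft_force: [-1.0, -0.3, 0.5]
grip_width: 0.0001
```

```bash
python3 look.py 8
```

```text
20.15 [0.58024482 0.18004394 0.03831005] [ 0.66931096 -0.01243062 -0.22214845]
```

View pics/tc8.png

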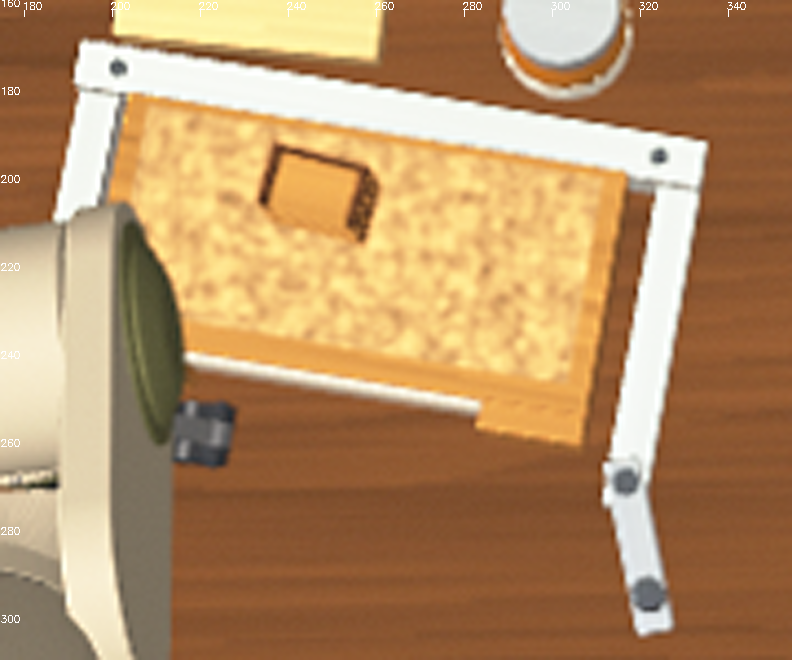

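View pics/sc8.png

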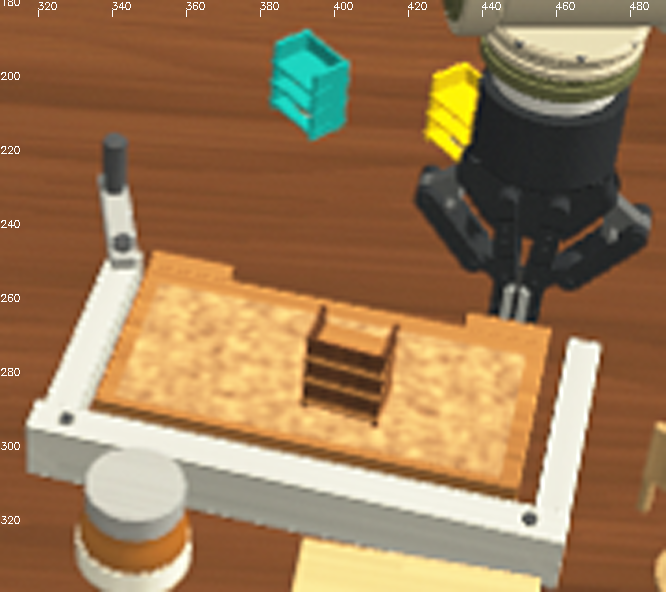

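Emit:
{"op": "carry_out", "data": {"targets": [[[1,4.5,-0.9,0,0,0,0],[1,8.5,-1.6,0,0,0,0],[1,10.5,-2,0,0,0,0],[1,11.8,-2.3,0,0,0,0],[1,12.8,-2.4,0,0,0,0],[1,13.6,-2.6,0,0,0,0],[1,14.2,-2.7,0,0,0,0]]]}}

```text
time_s: 20.73
position: [0.5944, 0.1788, 0.0383]
tool_rot: [[-0.982, -0.0, -0.189], [0.189, 0.0, -0.982], [0.0, -1.0, 0.0]]
ft_force: [0.3, 0.3, -0.2]
grip_width: 0.0003
```

Emit:
{"op": "carry_out", "data": {"targets": [[[1,0.4,-0.1,0,0,0,0],[1,0.8,-0.2,0,0,0,0]]]}}

```text
time_s: 20.9
position: [0.5946, 0.1787, 0.0383]
tool_rot: [[-0.982, -0.001, -0.188], [0.188, 0.0, -0.982], [0.001, -1.0, 0.0]]
ft_force: [-4.0, 0.7, 2.5]
grip_width: -0.0004
```

Emit:
{"op": "carry_out", "data": {"targets": [[[1,0.4,-0.1,0,0,0,0],[1,0.8,-0.2,0,0,0,0]]]}}

```text
time_s: 21.07
position: [0.5949, 0.1788, 0.0383]
tool_rot: [[-0.982, -0.002, -0.188], [0.188, 0.0, -0.982], [0.002, -1.0, 0.0]]
ft_force: [-6.6, 2.2, 4.2]
grip_width: -0.0
```

Emit:
{"op": "carry_out", "data": {"targets": [[[1,0.5,-0.1,0,0,0,0],[1,1,-0.2,0,0,0,0]]]}}

```text
time_s: 21.23
position: [0.5955, 0.1788, 0.0383]
tool_rot: [[-0.982, -0.004, -0.188], [0.188, 0.001, -0.982], [0.004, -1.0, 0.0]]
ft_force: [-9.5, 2.6, 7.0]
grip_width: 0.0002
```

Emit:
{"op": "carry_out", "data": {"targets": [[[1,0.5,-0.1,0,0,0,0],[1,1,-0.2,0,0,0,0]]]}}

```text
time_s: 21.4
position: [0.5955, 0.1788, 0.0383]
tool_rot: [[-0.982, -0.006, -0.188], [0.188, 0.001, -0.982], [0.006, -1.0, 0.0]]
ft_force: [-14.4, 2.8, 8.8]
grip_width: 0.0002
```

Emit:
{"op": "carry_out", "data": {"targets": [[[1,-8,1.5,0,0,0,0],[1,-18,3.4,0,0,0,0],[1,-18,3.4,0,0,0,0],[1,-24,-27,0,0,0,0],[1,-31.5,-66,0,0,0,0],[1,-39,-105,0,0,0,0],[1,-46.5,-144,0,0,0,0],[1,-50,-165,0,0,0,0],[1,-51.5,-172.8,0,0,0,0],[1,-51.5,-172.8,0,0,0,0],[1,-51.5,-172.8,0,0,0,0]]]}}

```text
time_s: 22.32
position: [0.5469, 0.0056, 0.0384]
tool_rot: [[-0.982, 0.001, -0.189], [0.189, 0.0, -0.982], [-0.001, -1.0, -0.0]]
ft_force: [-0.1, -0.1, -0.2]
grip_width: 0.0001
```

Emit:
{"op": "carry_out", "data": {"targets": [[[1,4.5,-0.9,0,0,0,0],[1,8.5,-1.6,0,0,0,0],[1,10.5,-2,0,0,0,0],[1,11.8,-2.3,0,0,0,0],[1,12.8,-2.4,0,0,0,0],[1,13.6,-2.6,0,0,0,0],[1,14.2,-2.7,0,0,0,0]]]}}

```text
time_s: 22.9
position: [0.5607, 0.0026, 0.0383]
tool_rot: [[-0.982, -0.0, -0.188], [0.188, 0.0, -0.982], [0.0, -1.0, -0.0]]
ft_force: [-0.6, -0.6, -0.0]
grip_width: -0.0
```

Emit:
{"op": "carry_out", "data": {"targets": [[[1,0.5,-0.1,0,0,0,0],[1,1,-0.2,0,0,0,0]]]}}

```text
time_s: 23.07
position: [0.5608, 0.0025, 0.0383]
tool_rot: [[-0.982, -0.002, -0.188], [0.188, 0.001, -0.982], [0.002, -1.0, -0.0]]
ft_force: [-6.2, 1.8, 4.6]
grip_width: 0.0001
```

Emit:
{"op": "carry_out", "data": {"targets": [[[1,0.5,-0.1,0,0,0,0],[1,1,-0.2,0,0,0,0]]]}}

```text
time_s: 23.23
position: [0.561, 0.0025, 0.0383]
tool_rot: [[-0.982, -0.004, -0.188], [0.188, 0.001, -0.982], [0.004, -1.0, 0.0]]
ft_force: [-11.0, 0.4, 8.6]
grip_width: -0.0005
```

Run:
```python
from h import *
from scipy.optimize import brentq
d=pickle.load(open('top0.pkl','rb'))
o=np.array([705.8,64.8]);th=np.radians(-10.9);X=np.array([np.cos(th),np.sin(th)]);Y=np.array([-X[1],X[0]])
g=onz(d,385,231,.11)[:2]*1000; print('glue world',g,'bay',(g-o)@X,(g-o)@Y, 'dr',onz(d,399,345,.01)*1000)
piv=np.array([-131,-130.])
a,b=11.5,14.5
def dist(p):
    q=np.maximum(np.abs(p)-[a,b],0);return np.hypot(*q)
for th_ in [-159.4,-165,-172,-180,-190,-200,-210,-220,-230,-240,-250,-260,-270,-274]:
    t=np.radians(th_);K=piv+50*np.array([np.cos(t),np.sin(t)]);tt=np.array([np.sin(t),-np.cos(t)])
    s=brentq(lambda s:dist(s*tt)-7,12,40)
    F=K-s*tt; w=o+F[0]*X+F[1]*Y
    print(th_,'s',round(s,1),'F',F.round(1),'world',w.round(1))
```

```text
glue world [ 611.43526895 -159.93689397] bay -50.16554730463454 -238.52629172037283 dr [ 408.12476424 -188.30600608   10.        ]
-159.4 s 23.0 F [-169.7 -169.1] world [507.2 -69.1]
-165 s 22.3 F [-173.5 -164.4] world [504.3 -63.9]
-172 s 21.7 F [-177.5 -158.5] world [501.5 -57.2]
-180 s 21.5 F [-181.  -151.5] world [499.4 -49.7]
-190 s 21.8 F [-184.  -142.8] world [498.1 -40.6]
-200 s 22.9 F [-185.8 -134.4] world [497.9 -32. ]
-210 s 24.8 F [-186.7 -126.4] world [498.6 -24.1]
-220 s 25.5 F [-185.7 -117.4] world [501.3 -15.4]
-230 s 24.1 F [-181.6 -107.2] world [507.2  -6.1]
-240 s 21.4 F [-174.5  -97.4] world [516.    2.2]
-250 s 19.7 F [-166.6  -89.7] world [525.2   8.2]
-260 s 18.8 F [-158.2  -84. ] world [534.6  12.2]
-270 s 18.5 F [-149.5  -80. ] world [543.9  14.5]
-274 s 18.5 F [-146.   -78.8] world [547.5  15. ]
```

Emit:
{"op": "carry_out", "data": {"targets": [[[1,-8,1.5,0,0,0,0],[1,-17,3.2,0,0,0,0],[1,-17,3.2,30,0,0,0],[1,-17,3.2,65,0,0,0],[1,-17,3.2,90,0,0,0],[1,-28,-22,92,0,0,0],[1,-41,-52,92,0,0,0],[1,-51,-74,92,0,0,0],[1,-54.4,-80.5,92,0,0,0],[1,-54.4,-80.5,92,0,0,0],[1,-54.4,-80.5,70,0,0,0],[1,-54.4,-80.5,45,0,0,0],[1,-54.4,-80.5,28,0,0,0],[1,-54.4,-80.5,24,0,0,0],[1,-54.4,-80.5,24,0,0,0],[1,-54.4,-80.5,24,0,0,0]]]}}

```text
time_s: 24.57
position: [0.5089, -0.078, 0.0629]
tool_rot: [[-0.982, 0.001, -0.188], [0.188, -0.0, -0.982], [-0.001, -1.0, 0.0]]
ft_force: [0.3, 0.2, 0.8]
grip_width: -0.0002
```

```bash
python3 look.py 9
```

```text
24.6667 [ 0.50896181 -0.07828793  0.06339153] [-0.04020002 -0.42756933  0.11897936]
```

View pics/tc9.png

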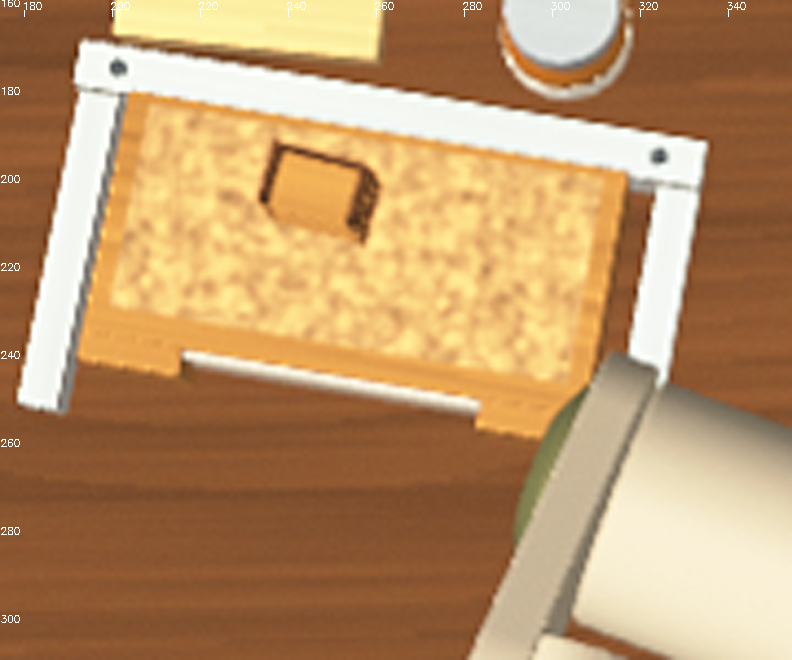

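View pics/sc9.png

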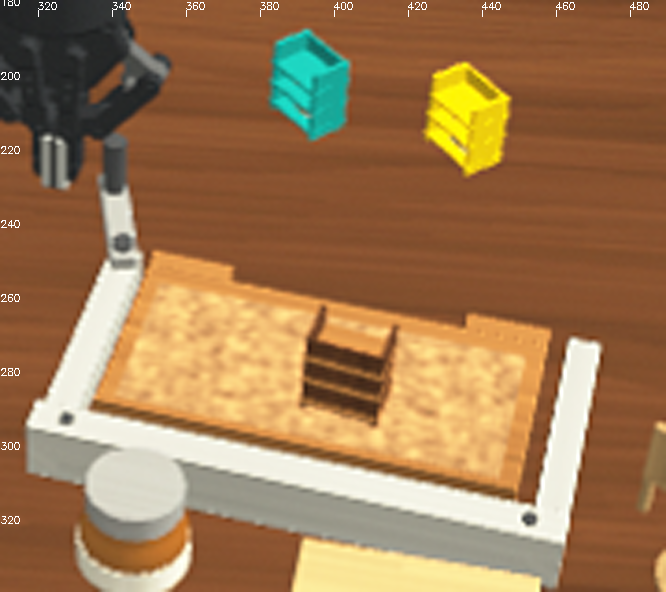

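Emit:
{"op": "carry_out", "data": {"targets": [[[1,-0.8,4.5,0,0,0,0],[1,-1.5,8.9,0,0,0,0],[1,-3,11.5,0,0,0,0],[1,-4.4,14.1,0,0,0,0],[1,-6,17.5,0,0,0,0],[1,-7.2,20.8,0,0,0,0],[1,-8.4,24.5,0,0,0,0],[1,-9.3,28.3,0,0,0,0],[1,-10,33,0,0,0,0],[1,-10.6,37.4,0,0,0,0],[1,-10.8,41.7,0,0,0,0],[1,-10.8,46,0,0,0,0],[1,-10.6,50,0,0,0,0],[1,-10.1,53.9,0,0,0,0],[1,-10.1,53.9,0,0,0,0]]]}}

```text
time_s: 25.92
position: [0.498, -0.0237, 0.0622]
tool_rot: [[-0.982, -0.001, -0.188], [0.188, 0.0, -0.982], [0.001, -1.0, -0.0]]
ft_force: [-0.6, 0.4, 0.1]
grip_width: -0.0001
```

```bash
python3 look.py 10
```

```text
26.0167 [ 0.49812077 -0.02423049  0.06226305] [ 0.16369487 -0.63364446 -0.848437  ]
```

View pics/sc10.png

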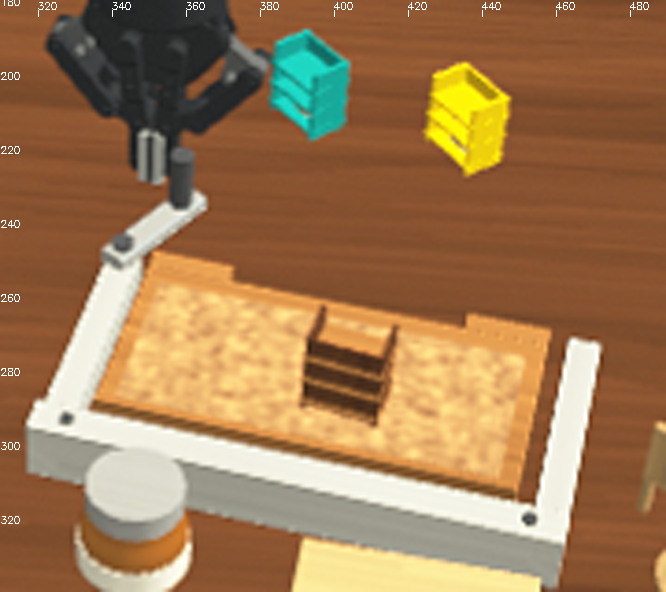

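Emit:
{"op": "carry_out", "data": {"targets": [[[1,1.2,4.4,0,0,0,0],[1,2.7,8.7,0,0,0,0],[1,5.4,13.5,0,0,0,0],[1,8.6,18,0,0,0,0],[1,12.8,22.4,0,0,0,0],[1,17.4,26.3,0,0,0,0],[1,22,29.5,0,0,0,0],[1,26.6,32.3,0,0,0,0],[1,30,33.9,0,0,0,0],[1,33,35.2,0,0,0,0],[1,36,36.3,0,0,0,0],[1,38.5,37,0,0,0,0],[1,40.6,37.6,0,0,0,0],[1,42.5,38,0,0,0,0],[1,42.5,38,0,0,0,0]]]}}

```text
time_s: 27.27
position: [0.5411, 0.0135, 0.0623]
tool_rot: [[-0.982, 0.001, -0.189], [0.189, 0.0, -0.982], [-0.0, -1.0, -0.0]]
ft_force: [0.1, -0.5, 0.6]
grip_width: 0.0001
```

```bash
python3 look.py 11
```

```text
27.3667 [0.54085614 0.01347505 0.06237703] [-0.22535989 -0.48958682 -0.0387716 ]
```

View pics/sc11.png

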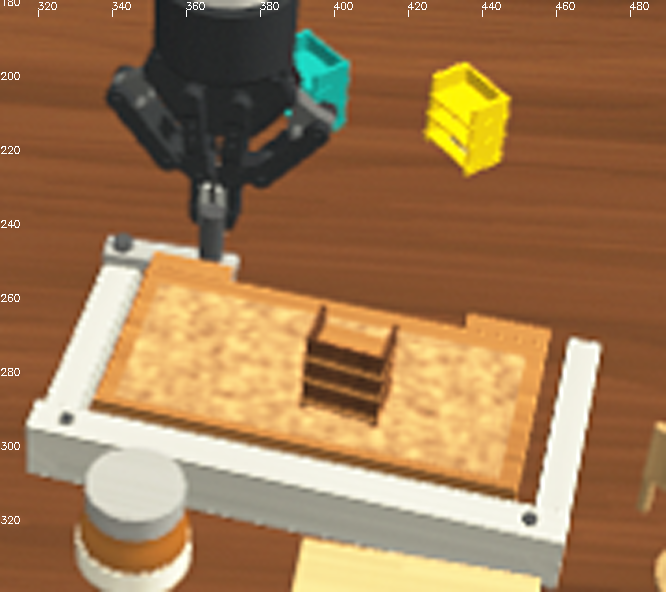

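Almost shut. I'll nudge it along +x (bay) until it meets its limit.

Emit:
{"op": "carry_out", "data": {"targets": [[[1,1,-0.1,0,0,0,0],[1,2,-0.2,0,0,0,0],[1,3,-0.4,0,0,0,0]]]}}

```text
time_s: 27.62
position: [0.5436, 0.0132, 0.0624]
tool_rot: [[-0.982, -0.0, -0.189], [0.189, 0.0, -0.982], [0.0, -1.0, -0.0]]
ft_force: [-0.6, 0.8, 1.0]
grip_width: -0.0001
```

Emit:
{"op": "carry_out", "data": {"targets": [[[1,0.7,-0.1,0,0,0,0],[1,1.4,-0.2,0,0,0,0]]]}}

```text
time_s: 27.78
position: [0.5448, 0.013, 0.0623]
tool_rot: [[-0.982, -0.001, -0.189], [0.189, 0.0, -0.982], [0.001, -1.0, -0.0]]
ft_force: [-4.0, 1.8, 1.9]
grip_width: -0.0002
```

Emit:
{"op": "carry_out", "data": {"targets": [[[1,0.7,-0.1,0,0,0,0],[1,1.4,-0.2,0,0,0,0]]]}}

```text
time_s: 27.95
position: [0.545, 0.0131, 0.0622]
tool_rot: [[-0.982, -0.004, -0.188], [0.188, 0.001, -0.982], [0.004, -1.0, 0.0]]
ft_force: [-9.6, 2.1, 6.3]
grip_width: -0.0
```

Emit:
{"op": "carry_out", "data": {"targets": [[[1,-8,1.5,0,0,0,0],[1,-20,3.8,0,0,0,0],[1,-28,5.3,0,0,0,0],[1,-28,5.3,40,0,0,0],[1,-28,5.3,80,0,0,0],[1,-28,5.3,120,0,0,0],[1,-28,-35,140,0,0,0],[1,-30,-76,150,0,0,0],[1,-40,-116,150,0,0,0],[1,-55,-154,150,0,0,0],[1,-70,-190,150,0,0,0],[1,-85,-225,150,0,0,0],[1,-95,-255,150,0,0,0],[1,-100,-270,150,0,0,0],[1,-100,-270,150,0,0,0],[1,-100,-270,150,0,0,0]]]}}

```text
time_s: 29.28
position: [0.4462, -0.2576, 0.2122]
tool_rot: [[-0.982, 0.0, -0.19], [0.19, 0.0, -0.982], [-0.0, -1.0, -0.0]]
ft_force: [-0.3, -0.3, 0.2]
grip_width: 0.0004
```

```bash
python3 look.py 12
python3 - <<'E'
from h import *
d=pickle.load(open('top12.pkl','rb'));cv2.imwrite('pics/top12.png',d['img'][:,:,::-1])
E
```

```text
29.3833 [ 0.44669626 -0.25634945  0.21232699] [0.83849835 0.75684678 0.64807376]
```

View pics/tc12.png

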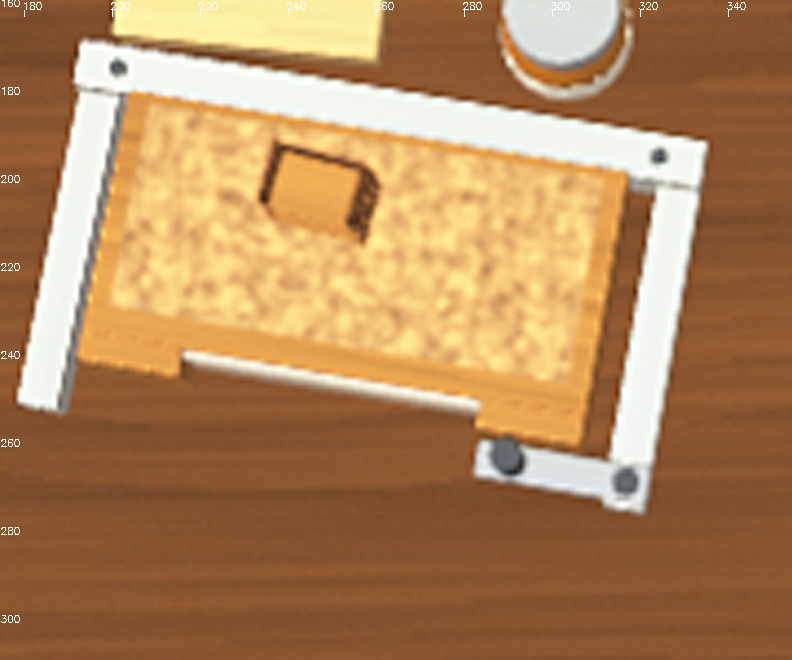

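View pics/sc12.png

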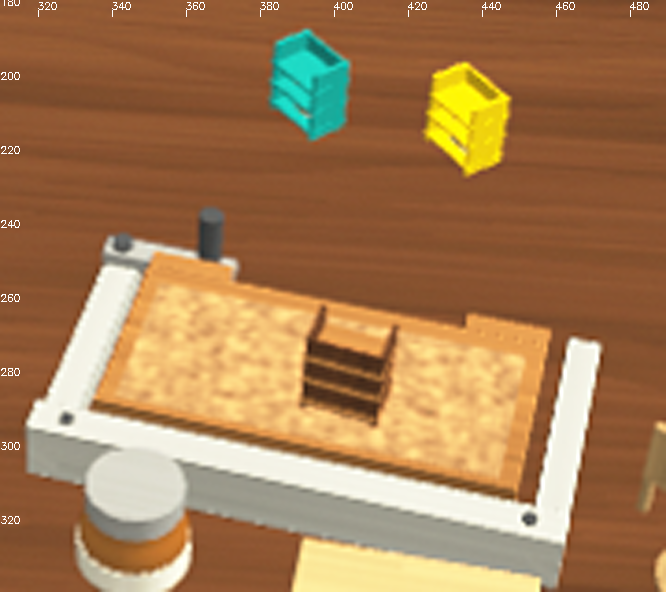

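View pics/top12.png

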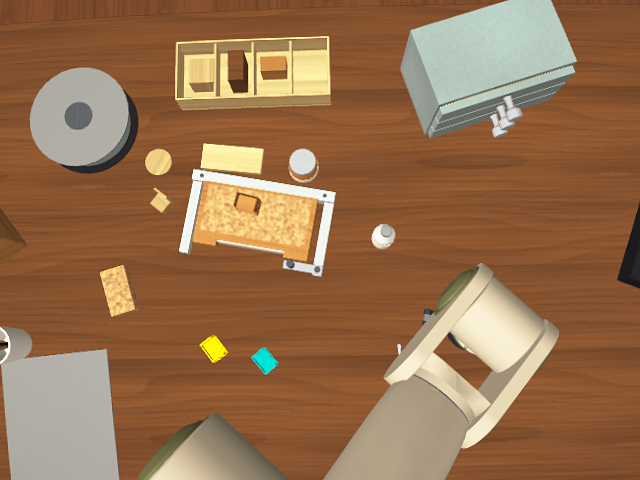

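```bash
python3 m.py 12 '{"FL":[130,91],"FR":[628,172],"NL":[79,360],"NR":[581,445],"knob":[508,456,69],"pivot":[626,482,33],"bc":[474,475,33],"bd":[602,498,33]}'
```

```text
FL world [727.6 174.9] bay [  0.6 112.2]
FR world [685.8 -40.3] bay [   0.2 -107. ]
NL world [610.3 196.7] bay [-118.6  111.6]
NR world [568.8 -18. ] bay [-119.  -107.1]
knob world [562.5  11.4] bay [-130.7  -79.4]
pivot world [553.7 -36.5] bay [-130.3 -128.1]
bc world [558.2  28.5] bay [-138.1  -63.4]
bd world [547.1 -26.1] bay [-138.8 -119.1]
width 219.3 askew -0.12 centre [-59.6   2.7]
FL bay [  0.6 112.6] world [727.6 175.3]
FR bay [   0.2 -107.4] world [685.8 -40.7]
NL bay [-119.4  112.9] world [609.8 198.1]
NR bay [-119.8 -107.1] world [567.9 -17.9]
near_l bay [-119.4   92.9] world [606.  178.5]
near_r bay [-119.8  -87.1] world [571.8   1.8]
```

The far corners measure at the stop (+0.6 and +0.2 mm, askew −0.1°), and the keeper bar lies along bay +y. The bookcase is standing, so I'm handing in.

Run:
```python
from rig import env
print(env.close_job())
```

```text
the job is handed in; nothing more can be done
None
```

The plinth is home against the stop and the keeper is fully shut across its right corner block. I handed the job in at about 29.4 s.

**Pushing:** I pushed the right and left corner blocks in turn with the closed fingers. The plinth's angle to the bay was between −6.5° and +3.9° at every check. The highest force I read was about 19 N, against the stop. Forces were only read at the end of each move, so a brief higher peak could have gone unseen.

**Stop check:** I pushed each corner until it stalled, then pressed both again. On the second press the left side gave about 0.5 mm before it stopped and the right stayed where it was. I did not press the left a third time.

**Keeper:** I turned it by the knob until it met its limit. The tool stalled there at about 12 N.

**Last pictures:**
- **Far corners:** they measure +0.6 mm (left) and +0.2 mm (right) from the stop face, with the plinth askew by −0.1°. The cameras are only good to about 2 mm, so I relied on the stalls as the main evidence.
- **Keeper:** the knob is at bay (−131, −79) mm, where it should be when shut. The bar lies along bay +y in front of the right block.
- **Everything else:** the bookcase is upright, and the look-alikes and the bystanders in view look unmoved. The arm hid most of the screwdriver, but I never went near it. The robot is touching nothing.

No check failed or disagreed.

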